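# Lock the flask shaker for storage with its transit pin

## Task

Make the flask shaker ready for storage: slide its platform fully home towards the yoke so that the eye of its tab lies between the yoke's two ears, then take the transit pin with the flat-sided handle from the pin rack and drop it down through both ears and the eye until its collar rests on the upper ear. Let go of it there, standing upright, with the platform still home.

Things in the scene. Friction and masses are not known exactly. Their poses are not given: they have to be found in the camera images.
- platform (a joint): slide of the shaker's aluminium platform, in m: 0 = fully home against its stop (tab's eye in line with the yoke's holes), growing to 0.08 as it is drawn away from the yoke; starts 0.04 to 0.07. It moves along the y axis of yoke_hole, +y is the way home. Stiff (about 3 N), no spring, stays where left.
- platform_grip (a point): centre of the upright black grip block on the platform, 60 (its x) by 16 (its y, the sliding direction) by 46 mm tall, 127 mm above the table; the platform's top is 23 mm below this point. Pinch it across its 16 mm and draw, or push it. It moves with the platform; with the platform home it is 220 mm from the yoke's hole, in -y.
- yoke_hole (a point): centre of the 26 mm hole in the upper ear of the steel yoke on the white and blue shaker (380 by 220 mm), at the ear's top face, 120 mm above the table and the yoke's highest part. z up, y along the slide, away from the platform. Ears 60 by 66 mm, 8 mm thick; lower ear's top 32 mm down, 25 mm free below it; the platform's tab (8 mm thick, eye 28 mm) goes midway between.
- pin_handle (a point): centre of the flat-sided black handle of the transit pin: 32 (x) by 14 (y, grip across it) by 40 mm tall; z up. 26 mm below it the underside of a 40 mm collar, then a 14 mm steel shank, 58 mm long, nose tapered; 150 g. It hangs by the collar in one of 3 holes, 60 mm apart, of a rack 80 mm high, beside a short and a slim round-headed pin. Seated in the yoke it is 26 mm above yoke_hole.
There are look-alikes about, which are no part of the job. What is shaped like the part that bears pin_handle but turquoise is not meant.

How it is judged (in metres and radians):
On the way:
1. the platform is slid home (value of joint platform below 0.007 m), for 0.1 s.
At the end, for the whole second after the job is handed in: The platform is within 8 mm of fully home; the transit pin stands in the yoke through both ears and the eye, its collar down on the upper ear (handle centre 21 to 31 mm above the ear's top, within 10 mm of the hole's axis), upright within 10 degrees, and let go (value of joint platform below 0.008 m and horizontal distance between pin_handle and yoke_hole below 0.01 m and z of pin_handle in the frame of yoke_hole between 0.021 and 0.031 m and angle between pin_handle's own z axis and vertical below 0.175 rad); the robot touches nothing.
It also fails if it takes over 56 s, if anything falls off the work surface, if the arm or the gripper's body presses on something with over 40 N, if the wrist force passes 120 N, or if a joint passes its speed limit or range.

## Robot

A 6-joint arm with a two-finger parallel gripper is mounted at the origin on the work surface. World frame = base frame: x ahead of the robot, y to its left, z up, the work surface at z = 0. Lengths are in mm, angles in rad, forces in N, time in s.
With the tool pointing down it reaches from about 400 to 925 mm from the base axis. Payload 12.5 kg.
Tool frame: the origin (TCP) lies on the mounting face of the last link; the fingertips stand 190 mm ahead of it and the grasp point (between the pads) lies 171 mm ahead of it (env.tcp_to_tips is the distance from the TCP to the fingertips, in mm); x points along the fingers, y is the direction in which the jaws open and shut, and the axes are right-handed (so a half turn about x gives the same grasp; the last joint's range is limited). The gripper opens to 95 mm and grips with 3 to 60 N. Pads are 20 mm wide; open, the fingers measure 119 mm over their backs; the gripper's body (75 mm by 180 mm) begins 59 mm behind the grasp point.
Start: joints at [-1.298, 0.491, 1.559, -0, 1.092, -0.106], TCP at [231.148, -580.686, 404.761] pointing down, gripper open.
Joint ranges: [-3.1, 3.1], [-0.84, 2.19], [0.05, 2.79], [-1.13, 4.28], [0.06, 2.93], [-2.69, 2.69]. Speed limits (rad/s): [2.22, 2.22, 2.79, 3.14, 3.14, 3.14].

## Interface

Orientations are given as [roll, pitch, yaw] about the fixed x, y, z axes, in that order (R = Rz(yaw) Ry(pitch) Rx(roll)).
In Python, from cell import monitor, cams, job, env gives the robot as it stands. The module is installed in compiled form; this text tells all that it offers.
- The arm moves only by the tool apply_moves, never from a script. Its argument "series" is a list of rows, each a list of 3 entries, a list of its own where there are three numbers: the closure, from -1 (fully open) to 1 (shut), so that 0 is half open, then the shift along the tool's x, y, z in cm, then the turn about the tool's x in rad. A call has 1 to 20 rows; each row is the pose to reach, as a shift and turn from the pose commanded when the call began, along the tool's axes at that moment; what a row does not reach only later rows make up. A row lasts 1/8 s, in which the tool goes at most 62.5 mm and 10.7 degrees, less where a joint would pass 70% of its speed; a pose out of reach is approached as far as the arm can. A call with a gripper value outside its range is refused whole. The fingers move at their own pace and stop on an object; the grip force is fixed at half the most. Time passes only in rows, so rows that repeat a pose let the fingers close. It gives the time, the measured TCP pose, the force and the opening at its end, in the units of the state.
- monitor.state(): the state, without advancing time (a new reading comes with each control period).
- cams.read_camera(name): name is "side" or "top"; returns a dict with "image" (420x560x3 uint8, red, green, blue), "fx", "fy", "cx", "cy" (pixels), "position" and "orientation" of the camera in the world. Camera axes: x right, y down, z forward; pixel columns grow to the right and rows downward; lengths in mm; the calibration is good to about 2 mm. A picture is of the moment at which its call begins. There is no depth.
- job.job_done(): hands the job in, once; it reports no verdict.
The state is a dict: "t": time; "joints": joint angles; "qvel": joint speeds; "tau": joint torques, N m; "eef_pos": TCP position; "tcp_rot": TCP orientation; "ft_force": force on the tool from outside, world axes, zero at the start; "moment": the same for the moment, N m; "opening": opening from 0.0 (shut) to 1.0 (fully open).
Only numpy, scipy, OpenCV 4.12 (cv2) and the standard library are available. Lean on these libraries where they do the work, as an engineer would, in place of code of your own. Each camera call takes 0.05 s, during which the arm holds its last target. There are 200 camera calls.

## Working session

There is one attempt and no reset: what is moved stays moved. The work goes in short steps, Python scripts to look and compute and a tool call to move; the robot and the scene stay as the last step left them, time stands still between calls to the robot, and variables do not carry over. Pictures are saved under pics/ and viewed, about 8 in all and at most 12, crops included, and the job is handed in when it is done.

Besides the shell and the picture viewer there is one more tool, called after ">>>" as name([rows], argument=value, ...), one row to a line, values as JSON. apply_moves: Moves the arm, as the interface text tells. Its arguments: {"type":"object","properties":{"series":{"type":"array"}},"required":["series"]}

```bash
mkdir -p pics; cat > h.py <<'E'
import numpy as np, cv2
from scipy.spatial.transform import Rotation as R
from cell import monitor, cams, job, env
def shot(n,name):
    c=cams.read_camera(n); cv2.imwrite('pics/'+name,c['image'][:,:,::-1]); return c
def rot(o):
    o=np.array(o,float)
    return o if o.shape==(3,3) else (R.from_euler('xyz',o).as_matrix() if o.size==3 else R.from_quat(o).as_matrix())
def onz(c,u,v,z):
    d=rot(c['orientation'])@np.array([(u-c['cx'])/c['fx'],(v-c['cy'])/c['fy'],1]); p=np.array(c['position'],float)
    return p+d*(z-p[2])/d[2]
def proj(c,P):
    q=rot(c['orientation']).T@(np.array(P,float)-np.array(c['position'])); return c['fx']*q[0]/q[2]+c['cx'],c['fy']*q[1]/q[2]+c['cy']
E
python3 - <<'E'
from h import *
for n in('top','side'):
    c=shot(n,n+'0.png'); print({k:c[k] for k in c if k!='image'})
print(monitor.state(), env.tcp_to_tips)
E
```

```text
{'fx': 412.4713016833975, 'fy': 412.4713016833975, 'cx': 282.67839077489964, 'cy': 204.98273738638218, 'position': array([ 378.45122141, -102.20997837,  945.34409521]), 'orientation': array([-2.9996045 , -0.03091788, -1.54431226])}
{'fx': 489.62739140541987, 'fy': 489.62739140541987, 'cx': 279.21703133608247, 'cy': 210.33497243968787, 'position': array([ 75.27239139, 758.0209717 , 768.22726798]), 'orientation': array([-2.16024698,  0.01871565, -2.69031995])}
{'t': 0.1, 'joints': array([-1.29760381e+00,  4.91489792e-01,  1.55931595e+00, -4.15471364e-06,
        1.09167187e+00, -1.05588587e-01]), 'qvel': array([ 0.00037351, -0.00267723, -0.0027198 ,  0.00052334,  0.0006042 ,
        0.00248991]), 'tau': array([ 3.01026710e-03, -6.13621402e+01, -2.58606058e+01,  6.94244402e-02,
        4.70185967e-02, -5.41697989e-05]), 'eef_pos': array([ 231.14402128, -580.68271801,  404.25098606]), 'tcp_rot': array([-1.67222067,  1.56991136,  1.848155  ]), 'ft_force': array([-0.35502796,  0.58149952, -0.14913576]), 'moment': array([-0.0340083 ,  0.01223949,  0.0074059 ]), 'opening': 0.9994847331730347} 190.1
```

View pics/top0.png

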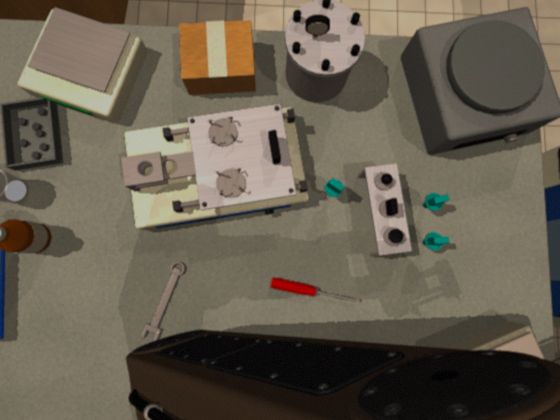

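View pics/side0.png

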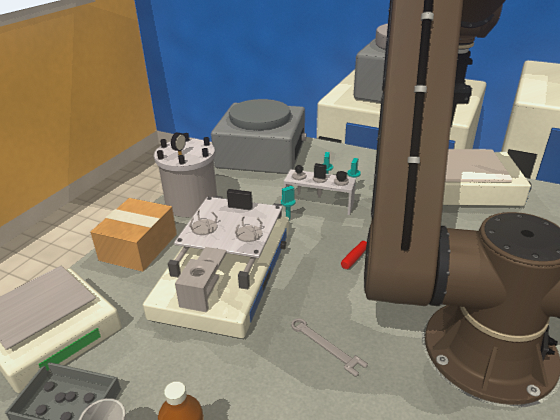

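The top view shows the yoke hole near (146,169), the grip near (275,147) and the rack's flat-handled pin near (392,207). The side view agrees: the middle pin in the rack is at about (320,170). I'll enlarge both.

```bash
python3 - <<'E'
import cv2
a=cv2.imread('pics/top0.png');s=cv2.imread('pics/side0.png')
f=lambda i,x0,x1,y0,y1,k:cv2.resize(i[y0:y1,x0:x1],None,fx=k,fy=k,interpolation=cv2.INTER_CUBIC)
cv2.imwrite('pics/c1.png',cv2.vconcat([f(a,115,315,100,200,4)[:300], f(a,115,315,100,200,4)[300:],]))
import numpy as np
A=f(a,120,310,120,190,4); B=f(a,360,450,155,235,3.5); C=f(s,170,370,145,315,1.9)[:280]
B=f(a,355,450,155,229,3.8); C=f(s,165,275,180,310,2.2)
o=np.zeros((590,800,3),np.uint8)
o[:280,:760]=A; o[285:285+B.shape[0],:B.shape[1]]=B; o[285:285+C.shape[0],380:380+C.shape[1]]=C
cv2.imwrite('pics/c1.png',o);print(B.shape,C.shape)
E
```

```text
(281, 361, 3) (286, 242, 3)
```

View pics/c1.png

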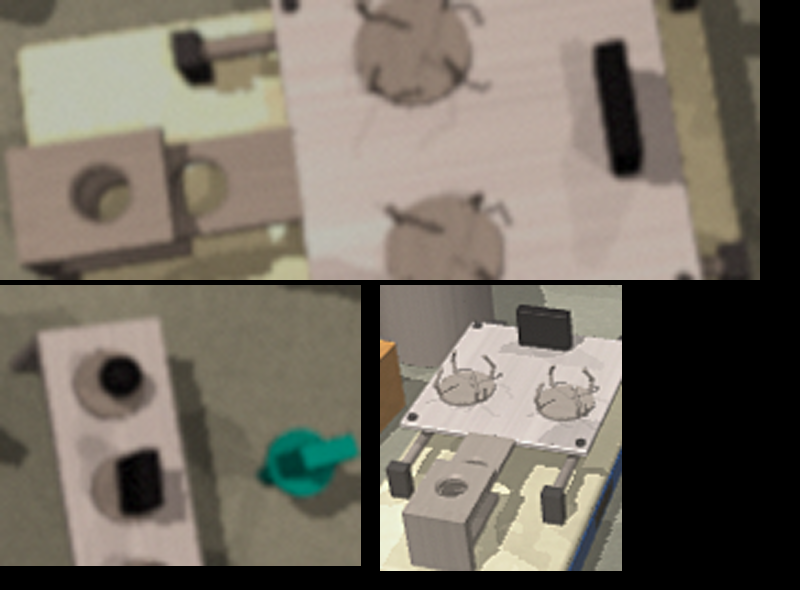

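```bash
cat > m.py <<'E'
from h import *
c=cams.read_camera('top'); s=cams.read_camera('side')
T=lambda u,v,z:onz(c,u,v,z)[:2]; S=lambda u,v,z:onz(s,u,v,z)[:2]
q=lambda u,v:(120+u/4,120+v/4)
hole=T(*q(100,192),120); print('hole',hole,'side',S(165+(452-380)/2.2,180+(488-285)/2.2,120))
g=T(*q(617,107),150); print('grip',g,'side',S(165+(544-380)/2.2,180+(310-285)/2.2,150))
print('dir',g-hole,np.linalg.norm(g-hole),np.degrees(np.arctan2(*(hole-g)[::-1])))
for a,b in [((8,150),(162,130)),((22,262),(170,238)),((162,130),(170,238))]:
    d=T(*q(*b),120)-T(*q(*a),120); print('ear edge',np.linalg.norm(d),np.degrees(np.arctan2(d[1],d[0])))
d=T(*q(640,172),150)-T(*q(622,40),150);print('gripedge',np.linalg.norm(d),np.degrees(np.arctan2(d[1],d[0])))
p=lambda u,v:(355+u/3.8,155+(v-285)/3.8)
h=T(*p(146,481),126);print('pin',h,'side',S(320,165,126))
d=T(*p(160,512),126)-T(*p(158,450),126);print('pinedge',np.linalg.norm(d),np.degrees(np.arctan2(d[1],d[0])))
r=[T(365,168,80),T(378,255,80),T(396,165,80),T(411,252,80)]
for a,b in((0,1),(2,3),(0,2)): d=r[b]-r[a];print('rack',np.linalg.norm(d),np.degrees(np.arctan2(d[1],d[0])))
st=monitor.state();M=R.from_euler('xyz',st['tcp_rot']).as_matrix();print(M.round(4),st['t'])
E
python3 m.py
```

```text
hole [564.20174755 156.49813768] side [560.80787011 160.09048161]
grip [ 609.17384323 -103.93857664] side [ 612.43388451 -103.81222109]
dir [  44.97209568 -260.43671433] 264.291073550903 99.79719377412432
ear edge 77.86157750805437 -80.28369550487956
ear edge 74.40001247288252 -78.59873196262065
ear edge 56.466467584683805 -172.03488199985406
gripedge 68.17901305925983 -170.843618723905
pin [ 499.9280238  -348.60753185] side [ 500.49724281 -347.2114689 ]
pinedge 33.34198137751449 -178.89982918359277
rack 188.01884095456526 -171.71377981628314
rack 189.136664076498 -171.0327092114227
rack 68.26270596584195 -82.46782879829452
[[-2.000e-04  3.698e-01 -9.291e-01]
 [ 6.000e-04 -9.291e-01 -3.698e-01]
 [-1.000e+00 -6.000e-04 -1.000e-04]] 0.2
```

```bash
cat >> h.py <<'E'
def go(*targets):  # targets: (x,y,z,jaw_angle_deg); prints tool shift cm, turn
    st=monitor.state();M=R.from_euler('xyz',st['tcp_rot']).as_matrix()
    a0=np.degrees(np.arctan2(M[1,1],M[0,1])); print('pos',st['eef_pos'].round(1),'jaw',a0.round(2),'t',round(st['t'],2),'F',st['ft_force'].round(1),'op',round(st['opening'],3),'q6',st['joints'][5].round(2))
    for x,y,z,a in targets:
        d=(M.T@(np.array([x,y,z])-st['eef_pos'])/10).round(2); w=(a-a0+90)%180-90
        print(d,'turn',(-np.radians(w)).round(3))
E
python3 -c "
from h import *
go((610,-104,404,99.8),(610,-104,300,99.8))"
```

```text
pos [ 231.1 -580.7  404.4] jaw -68.3 t 0.2 F [ 0.2  0.2 -0.5] op 1.004 q6 -0.11
[  0.06 -30.28 -52.83] turn 0.208
[ 10.46 -30.27 -52.83] turn 0.208
```

>>> apply_moves([
  [0, [0, -30.28, -52.83], 0.208],
  [0, [0, -30.28, -52.83], 0.208],
  [0, [0, -30.28, -52.83], 0.208],
  [0, [0, -30.28, -52.83], 0.208],
  [0, [0, -30.28, -52.83], 0.208],
  [0, [0, -30.28, -52.83], 0.208],
  [0, [0, -30.28, -52.83], 0.208],
  [0, [0, -30.28, -52.83], 0.208],
  [0, [0, -30.28, -52.83], 0.208],
  [0, [0, -30.28, -52.83], 0.208],
  [0, [0, -30.28, -52.83], 0.208],
  [0, [0, -30.28, -52.83], 0.208],
  [0, [0, -30.28, -52.83], 0.208],
  [0, [4, -30.28, -52.83], 0.208],
  [0, [4, -30.28, -52.83], 0.208],
])

```text
t: 2.08
eef_pos: [609.3, -104.9, 362.9]
tcp_rot: [-0.417, 1.566, 2.894]
ft_force: [-0.5, 0.1, 0.5]
opening: 0.5
```

```bash
python3 - <<'E'
from h import *
go((610,-104,300,99.8))
s=shot('side','s1.png');c=shot('top','t1.png')
st=monitor.state();x,y,z=st['eef_pos'];print(proj(s,(x,y,z-190)),proj(c,(x,y,z-190)))
o=np.zeros((600,800,3),np.uint8)
o[:,:]=0
a=cv2.resize(s['image'][60:300,120:320,::-1],None,fx=2,fy=2);b=cv2.resize(c['image'][60:300,120:320,::-1],None,fx=2,fy=2)
cv2.imwrite('pics/v1.png',cv2.hconcat([a,b]))
E
```

```text
pos [ 609.3 -104.9  362.9] jaw -80.3 t 2.08 F [-0.5  0.1  0.5] op 0.5 q6 1.12
[ 6.29 -0.06 -0.11] turn -0.002
(np.float64(239.927878144726), np.float64(182.2684138738667)) (np.float64(274.79885635953303), np.float64(142.60671042391817))
```

View pics/v1.png

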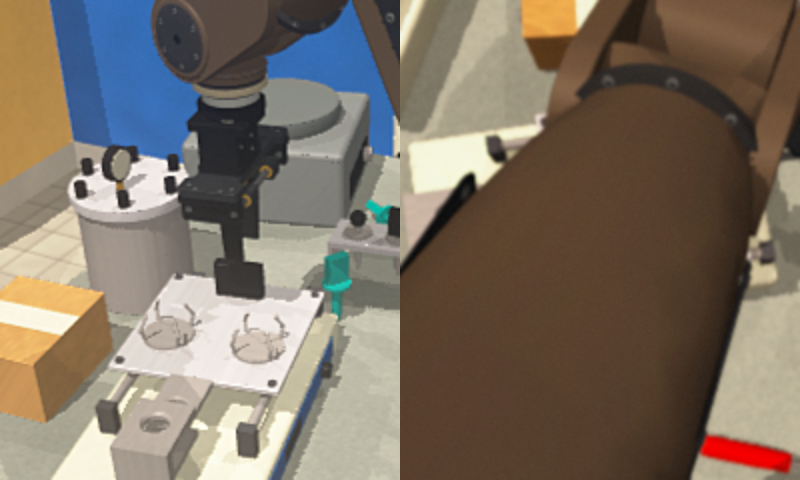

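The gripper hangs square above the grip block (side view, fingers at about (240,240) in the crop), with clearance to the clamps. I'll descend and pinch.

>>> apply_moves([
  [0, [2, 0, 0], 0],
  [0, [4, 0, 0], 0],
  [0, [5.2, 0, 0], 0],
  [0, [6.2, 0, 0], 0],
  [0, [6.2, 0, 0], 0],
  [1, [6.2, 0, 0], 0],
  [1, [6.2, 0, 0], 0],
  [1, [6.2, 0, 0], 0],
  [1, [6.2, 0, 0], 0],
  [1, [6.2, 0, 0], 0],
  [1, [6.2, 0, 0], 0],
])

```text
t: 3.55
eef_pos: [610.1, -104.0, 303.0]
tcp_rot: [2.08, 1.57, -0.891]
ft_force: [-1.5, -2.6, 3.6]
opening: 0.166
```

```bash
python3 - <<'E'
from h import *
go((600,-60,300,99.8))
E
```

```text
pos [ 610.1 -104.   303. ] jaw -80.19 t 3.55 F [-1.5 -2.6  3.6] op 0.166 q6 1.12
[ 0.29 -4.51  0.24] turn 0.0
```

>>> apply_moves([
  [1, [0, -0.5, 0], 0],
  [1, [0, -1.2, 0], 0],
  [1, [0, -2.0, 0], 0],
  [1, [0, -2.8, 0], 0],
  [1, [0, -3.4, 0], 0],
  [1, [0, -3.8, 0], 0],
  [1, [0, -4.0, 0], 0],
  [1, [0, -4.0, 0], 0],
])

```text
t: 4.55
eef_pos: [602.6, -64.0, 302.9]
tcp_rot: [-0.224, 1.569, 3.089]
ft_force: [-6.8, -1.9, 7.6]
opening: 0.169
```

>>> apply_moves([
  [1, [0, -0.2, 0], 0],
  [1, [0, -0.3, 0], 0],
  [1, [0, -0.3, 0], 0],
])

```text
t: 4.92
eef_pos: [602.1, -61.2, 302.9]
tcp_rot: [-0.106, 1.569, -3.076]
ft_force: [-7.5, -3.6, 7.7]
opening: 0.166
```

>>> apply_moves([
  [1, [0, -0.2, 0], 0],
  [1, [0, -0.3, 0], 0],
  [1, [0, -0.3, 0], 0],
])

```text
t: 5.3
eef_pos: [601.8, -60.1, 303.0]
tcp_rot: [1.196, 1.568, -1.774]
ft_force: [-5.6, -20.3, 5.7]
opening: 0.174
```

>>> apply_moves([
  [1, [0, -0.2, 0], 0],
  [1, [0, -0.2, 0], 0],
])

```text
t: 5.55
eef_pos: [601.7, -59.6, 302.9]
tcp_rot: [1.433, 1.565, -1.538]
ft_force: [-5.3, -33.1, 3.6]
opening: 0.169
```

>>> apply_moves([
  [1, [0, -0.2, 0], 0],
  [1, [0, -0.2, 0], 0],
])

```text
t: 5.8
eef_pos: [601.5, -59.1, 302.9]
tcp_rot: [1.526, 1.563, -1.445]
ft_force: [-3.8, -44.8, 0.1]
opening: 0.173
```

The force rose to 45 N with no more travel, so the platform is on its stop. I'll ease off, release and go up.

>>> apply_moves([
  [1, [0, 0.4, 0], 0],
  [1, [0, 0.5, 0], 0],
  [0, [0, 0.5, 0], 0],
  [0, [0, 0.5, 0], 0],
  [0, [0, 0.5, 0], 0],
  [0, [0, 0.5, 0], 0],
  [0, [-3, 0.5, 0], 0],
  [0, [-8, 0.5, 0], 0],
  [0, [-12, 0.5, 0], 0],
  [0, [-12, 0.5, 0], 0],
])

```text
t: 7.05
eef_pos: [602.4, -59.5, 425.8]
tcp_rot: [2.77, 1.565, -0.2]
ft_force: [-0.4, 0.4, -1.0]
opening: 0.499
```

```bash
python3 - <<'E'
from h import *
go((500,-348,420,91),(500,-348,330,91))
E
```

```text
pos [602.4 -59.5 425.8] jaw -80.21 t 7.05 F [-0.4  0.4 -1. ] op 0.499 q6 1.19
[ 0.55 26.69 15.  ] turn 0.153
[ 9.55 26.67 15.05] turn 0.153
```

```bash
python3 - <<'E'
from h import *
a=cv2.imread('pics/top0.png');s=cv2.imread('pics/side0.png')
f=lambda i,x,y,w,h,k:cv2.resize(i[y:y+h,x:x+w],None,fx=k,fy=k,interpolation=cv2.INTER_CUBIC)
A=cv2.convertScaleAbs(f(a,370,190,40,40,10),alpha=2,beta=10);B=cv2.convertScaleAbs(f(s,300,150,40,40,10),alpha=2,beta=10)
cv2.imwrite('pics/c2.png',cv2.hconcat([A,B]))
E
```

```text
(no output)
```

View pics/c2.png

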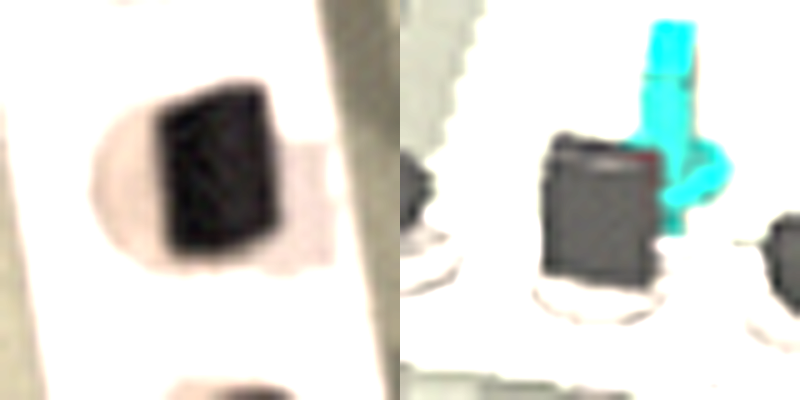

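```bash
python3 - <<'E'
from h import *
c=cams.read_camera('top');s=cams.read_camera('side')
print(onz(c,393.35,206,126),onz(c,389.9,207.8,86))
for z,u,v in((126,(555+655)/20-40+300,150+14.8),): print(onz(s,u,v,z))
print(onz(s,300+19.9,150+27.8+.5,88))
go((500,-348.5,420,95),(500,-348.5,330,95))
E
```

```text
[ 501.10748794 -348.47651534  126.        ] [ 503.01001323 -353.07513158   86.        ]
[ 499.67673763 -348.82170647  126.        ]
[ 497.30288665 -341.32769435   88.        ]
pos [602.1 -59.5 422.3] jaw -80.21 t 7.15 F [ 0.3  0.6 -0.8] op 0.499 q6 1.19
[ 0.24 26.74 14.98] turn 0.084
[ 9.24 26.74 14.97] turn 0.084
```

>>> apply_moves([
  [-0.1, [0, 26.74, 15], 0.084],
  [-0.1, [0, 26.74, 15], 0.084],
  [-0.1, [0, 26.74, 15], 0.084],
  [-0.1, [0, 26.74, 15], 0.084],
  [-0.1, [0, 26.74, 15], 0.084],
  [-0.1, [0, 26.74, 15], 0.084],
  [-0.1, [4, 26.74, 15], 0.084],
  [-0.1, [8, 26.74, 15], 0.084],
  [-0.1, [8, 26.74, 15], 0.084],
  [-0.1, [8, 26.74, 15], 0.084],
])

```text
t: 8.4
eef_pos: [500.5, -348.4, 343.6]
tcp_rot: [2.438, 1.57, -0.616]
ft_force: [-0.5, -0.3, 0.7]
opening: 0.543
```

```bash
python3 - <<'E'
from h import *
go((500.5,-348.5,281,95))
s=shot('side','s2.png');c=cams.read_camera('top')
a=cv2.resize(s['image'][90:240,150:390,::-1],None,fx=2.5,fy=2.5)
cv2.imwrite('pics/v2.png',a)
E
```

```text
pos [ 500.5 -348.4  343.6] jaw -85.0 t 8.4 F [-0.5 -0.3  0.7] op 0.543 q6 0.77
[6.26 0.01 0.01] turn 0.0
```

View pics/v2.png

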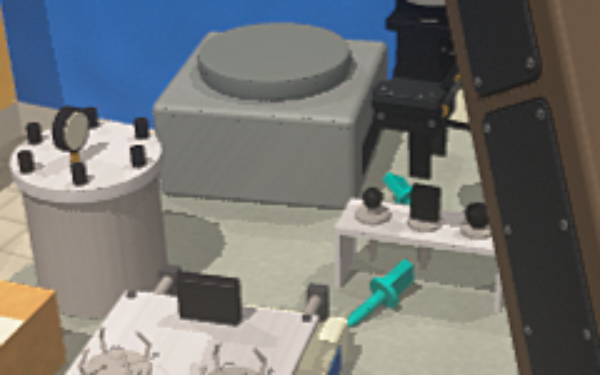

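The view shows the fingers directly above the middle pin at (425,200). The turquoise look-alikes now lie on the table, below where the fingers will go. I'll descend and grip.

>>> apply_moves([
  [-0.1, [2, 0, 0], 0],
  [-0.1, [4, 0, 0], 0],
  [-0.1, [5.4, 0, 0], 0],
  [-0.1, [6.2, 0, 0], 0],
  [-0.1, [6.2, 0, 0], 0],
  [1, [6.2, 0, 0], 0],
  [1, [6.2, 0, 0], 0],
  [1, [6.2, 0, 0], 0],
  [1, [6.2, 0, 0], 0],
  [1, [6.2, 0, 0], 0],
  [1, [6.2, 0, 0], 0],
  [1, [6.2, 0, 0], 0],
])

```text
t: 10.0
eef_pos: [500.0, -348.7, 280.9]
tcp_rot: [2.029, 1.57, -1.025]
ft_force: [-0.9, -0.2, 1.7]
opening: 0.146
```

>>> apply_moves([
  [1, [-2, 0, 0], 0],
  [1, [-5, 0, 0], 0],
  [1, [-10, 0, 0], 0],
  [1, [-15, 0, 0], 0],
  [1, [-15, 0, 0], 0],
  [1, [-15, 0, 0], 0],
])

```text
t: 10.75
eef_pos: [499.8, -348.4, 429.8]
tcp_rot: [-0.766, 1.57, 2.462]
ft_force: [-0.4, 0.1, -1.1]
opening: 0.146
```

```bash
python3 - <<'E'
from h import *
go((563.5,157,430,95),)
E
```

```text
pos [ 499.8 -348.4  429.8] jaw -85.03 t 10.75 F [-0.4  0.1 -1.1] op 0.146 q6 0.77
[ 2.000e-02 -4.980e+01 -1.073e+01] turn -0.0
```

>>> apply_moves([
  [1, [0, -2, -0.43], 0],
  [1, [0, -6, -1.3], 0],
  [1, [0, -10, -2.15], 0],
  [1, [0, -14, -3.0], 0],
  [1, [0, -18, -3.9], 0],
  [1, [0, -22, -4.75], 0],
  [1, [0, -26, -5.6], 0],
  [1, [0, -30, -6.5], 0],
  [1, [0, -34, -7.3], 0],
  [1, [0, -38, -8.2], 0],
  [1, [0, -42, -9.05], 0],
  [1, [0, -45, -9.7], 0],
  [1, [0, -48, -10.35], 0],
  [1, [0, -49.8, -10.7], 0],
  [1, [0, -49.8, -10.7], 0],
  [1, [0, -49.8, -10.7], 0],
])

```text
t: 12.75
eef_pos: [563.3, 156.3, 430.4]
tcp_rot: [0.47, 1.57, -2.585]
ft_force: [0.7, -0.1, -0.5]
opening: 0.145
```

```bash
python3 - <<'E'
from h import *
go((563.5,157,400,95))
s=shot('side','s3.png');c=shot('top','t3.png')
x,y,z=monitor.state()['eef_pos']
print([np.round(proj(s,(x,y,z-171-d)),1) for d in (4,30,88)],np.round(proj(s,(563.5,157,120)),1), np.round(proj(c,(563.5,157,120)),1))
a=cv2.resize(s['image'][90:340,100:300,::-1],None,fx=2.4,fy=2.4,interpolation=cv2.INTER_CUBIC)
b=cv2.resize(c['image'][100:225,100:260,::-1],None,fx=2,fy=2)
o=np.zeros((600,800,3),np.uint8);o[:,:480]=a;o[:250,480:]=b
cv2.imwrite('pics/v3.png',o)
E
```

```text
pos [563.3 156.3 430.4] jaw -85.04 t 12.75 F [ 0.7 -0.1 -0.5] op 0.145 q6 1.64
[ 3.04 -0.07 -0.03] turn -0.001
[array([189.7, 215.3]), array([191.4, 226.6]), array([194.9, 250.6])] [197.5 271. ] [144.7 168.3]
```

View pics/v3.png

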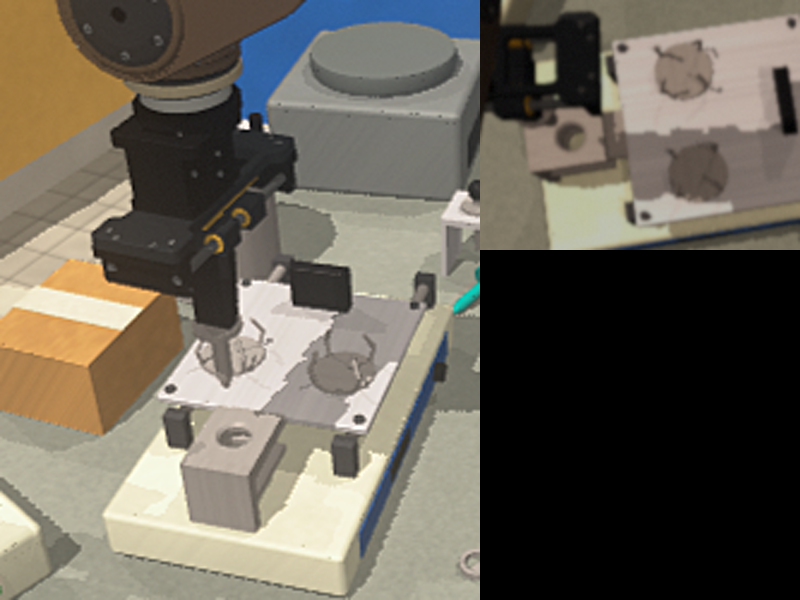

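The nose at crop (226,386), which is (194.2,250.8) in the full image, matches its prediction. The hole at (236,436) is within 1 px of its own, so about 1.3 mm of correction in -x is enough. I'll lower in stages.

>>> apply_moves([
  [1, [2, 0, 0.13], 0],
  [1, [4, 0, 0.13], 0],
  [1, [5, 0, 0.13], 0],
  [1, [5.7, 0, 0.13], 0],
  [1, [6.4, 0, 0.13], 0],
  [1, [7, 0, 0.13], 0],
  [1, [7, 0, 0.13], 0],
])

```text
t: 13.72
eef_pos: [562.1, 156.7, 360.4]
tcp_rot: [0.265, 1.57, -2.789]
ft_force: [-0.1, 0.8, -1.0]
opening: 0.147
```

>>> apply_moves([
  [1, [0.6, 0, 0], 0],
  [1, [1.2, 0, 0], 0],
  [1, [1.8, 0, 0], 0],
  [1, [1.8, 0, 0], 0],
])

```text
t: 14.22
eef_pos: [562.1, 156.6, 342.1]
tcp_rot: [0.163, 1.57, -2.892]
ft_force: [0.1, -0.6, -0.5]
opening: 0.15
```

>>> apply_moves([
  [1, [0.6, 0, 0], 0],
  [1, [1.2, 0, 0], 0],
  [1, [1.6, 0, 0], 0],
  [1, [1.8, 0, 0], 0],
  [1, [1.8, 0, 0], 0],
])

```text
t: 14.85
eef_pos: [562.2, 156.6, 324.6]
tcp_rot: [0.713, 1.571, -2.342]
ft_force: [-1.0, -0.1, -1.5]
opening: 0.145
```

>>> apply_moves([
  [1, [0.2, 0, 0], 0],
  [1, [0.3, 0, 0], 0],
  [1, [0.3, 0, 0], 0],
])

```text
t: 15.22
eef_pos: [562.1, 156.6, 321.7]
tcp_rot: [1.152, 1.571, -1.902]
ft_force: [0.1, -0.4, -0.5]
opening: 0.141
```

>>> apply_moves([
  [1, [0.1, 0, 0], 0],
  [1, [0.2, 0, 0], 0],
  [1, [0.2, 0, 0], 0],
])

```text
t: 15.6
eef_pos: [562.1, 156.6, 320.8]
tcp_rot: [3.049, 1.57, -0.006]
ft_force: [-3.4, -0.7, 11.2]
opening: 0.148
```

The collar has touched down (11 N upward at the expected height). I'll release and go up.

>>> apply_moves([
  [1, [-0.1, 0, 0], 0],
  [0.3, [-0.1, 0, 0], 0],
  [0, [-0.1, 0, 0], 0],
  [0, [-0.1, 0, 0], 0],
  [0, [-0.1, 0, 0], 0],
  [0, [-2, 0, 0], 0],
  [0, [-5, 0, 0], 0],
  [0, [-10, 0, 0], 0],
  [0, [-15, 0, 0], 0],
  [0, [-15, 0, 0], 0],
  [0, [-15, 0, 0], 0],
])

```text
t: 16.98
eef_pos: [561.9, 156.6, 469.1]
tcp_rot: [0.188, 1.57, -2.867]
ft_force: [1.2, 0.4, 0.1]
opening: 0.497
```

```bash
python3 - <<'E'
from h import *
go()
s=shot('side','s4.png');c=shot('top','t4.png')
print([np.round(proj(s,p),1) for p in((563,157,126),(563,157,146),(563,157,166))])
print([np.round(proj(c,p),1) for p in((563,157,126),(563,157,166),(601.9,-60.5,150))],[np.round(proj(s,p),1) for p in ((601.9,-60.5,127),)])
a=cv2.resize(s['image'][150:330,130:290,::-1],None,fx=3,fy=3,interpolation=cv2.INTER_CUBIC)
b=cv2.resize(c['image'][100:225,110:270,::-1],None,fx=2,fy=2)
o=np.zeros((540,800,3),np.uint8);o[:,:480]=a;o[:250,480:]=b
cv2.imwrite('pics/v4.png',o)
E
```

```text
pos [561.9 156.6 469.1] jaw -85.03 t 16.98 F [1.2 0.4 0.1] op 0.497 q6 1.64
[array([197.3, 268.8]), array([196.2, 261.1]), array([195.1, 253.2])]
[array([143.8, 167.9]), array([137.5, 163.1]), array([252.2, 149.6])] [array([235. , 209.3])]
```

View pics/v4.png

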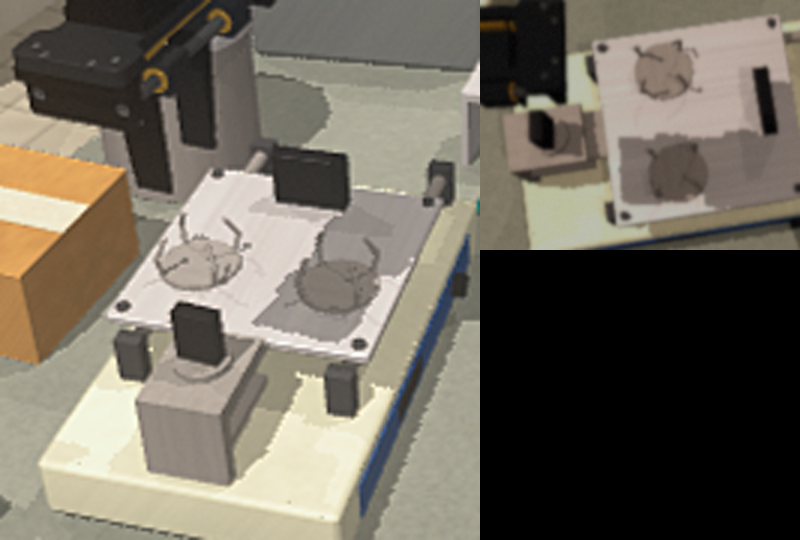

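The pin stands upright in the yoke: its handle centre at crop (198,333), full image (196,261), matches the seated prediction of (196.2,261.1). The grip at (233.7,209.7), against (235,209.3), shows the platform is still home, and the gripper is clear.

```bash
python3 -c "
from h import *
print(job.job_done())"
```

```text
the job is handed in; nothing more can be done
None
```

I slid the platform home, moved the flat-handled pin from the rack into the yoke, let go of it there and handed the job in at about 17 s. No verdict is reported.

- **Platform:** I pulled it by the grip block until the force rose to 45 N with no more travel. In the last picture the grip is within about 1.5 px (roughly 2 mm) of where it was when home.
- **Pin:** it went down through the ears without side force, and the collar touched down (11 N upward) at the expected height. In the last side view the handle centre is within 0.2 px of the seated position and the pin looks upright. I did not measure its tilt.
- **Gripper:** it is open and about 150 mm above the pin, with wrist force near zero.
- **Unexpected:** at least one turquoise look-alike that stood upright at the start was lying on the table by the middle of the job. I don't know what toppled it. Those I could see were still on the table then, and I did not check again.

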